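# Make up an eyelet kit and a snap kit for the setting press

## Robot

A 7-joint arm with a two-finger parallel gripper is mounted at the origin on the work surface. World frame = base frame: x ahead of the robot, y to its left, z up, the work surface at z = 0. Lengths are in m, angles in rad, forces in N, time in s.
With the tool pointing down it reaches from about 0.425 to 0.925 m from the base axis. Payload 6.8 kg.
Tool frame: the origin (TCP) lies at the very end of the fingers, on their centre line; the grasp point (between the pads) lies 19 mm behind it; z points along the fingers, y is the line along which they close (so a half turn about z gives the same grasp; the last joint's range is limited). The gripper opens to 85 mm and grips with 20 to 120 N. Pads are 22 mm wide; open, the fingers measure 114 mm over their backs; the gripper's body (76 mm by 85 mm) begins 54 mm behind the grasp point. The pads swing forward as they close: fully open they stand 13 mm farther back than shut.
Start: joints at [-1.309, 0.477, 0.022, 1.555, -0.011, 1.109, -0.083], TCP at [0.244, 0.629, 0.231] pointing down, gripper open.
Joint ranges: [-2.96, 2.96], [-0.34, 2.1], [-1.41, 1.46], [0.24, 2.44], [-1.37, 4.51], [0.17, 1.92], [-2.96, 2.96]. Speed limits (rad/s): [2.39, 2.39, 3.14, 3.14, 3.14, 3.14, 3.14].

## Interface

Orientations are given as a unit quaternion [w, x, y, z].
In Python, from station import * gives the robot as it stands.
- The arm moves only by the tool jog_arm, never from a script. Its argument "moves" is one flat list of numbers, 7 for each row, row after row: the shift along the tool's x, y, z normalised to -1 to 1, where 1 is 20 mm, then the turn, a rotation vector about the tool's x, y, z normalised to -1 to 1, where 1 is 4 degrees, then the opening, from 0 (shut) to 1 (fully open). In form: [x, y, z, rx, ry, rz, claw, x, y, z, rx, ry, rz, claw, ...]. A call has exactly 8 rows; each row shifts and turns the commanded pose from where the row before left it, along the tool's axes as they then stand; what a row does not reach is not made up. A row lasts 1/12 s, in which the tool goes at most 41.7 mm and 7.16 degrees, less where a joint would pass 70% of its speed; a pose out of reach is approached as far as the arm can. A call with a number of a shift or a turn outside -1 to 1 is refused whole. A call with a gripper value outside its range is refused whole. The fingers move at their own pace and stop on an object; "grip_force" is the grip in N (left out, the last holds). Time passes only in rows, so rows that do not move let the fingers close, or fill a call up. It gives the time, the measured TCP pose, the force, the opening and the grip force at its end, in the units of the state.
- get_obs(): the state, without advancing time (a new reading comes with each control period).
- read_camera(name): name is "scene" or "top"; returns a dict with "color" (480x640x3 uint8, blue, green, red), "fx", "fy", "cx", "cy" (pixels), "k1" (the pictures are not rectified: a ray, as slopes to the right and down, at radius r is drawn at 1 + k1 r^2 times it, then the intrinsics apply), "rvec" (rotation vector, rad) and "tvec" (3), from world to camera coordinates, as OpenCV has them. Camera axes: x right, y down, z forward; pixel columns grow to the right and rows downward; lengths in m; the calibration is good to about 2 mm. A picture is of the moment at which its call begins. There is no depth.
- hand_in(): hands the job in; it is judged then, once.
The state is a dict: "t": time; "q": joint angles; "joint_vel": joint speeds; "joint_torque": joint torques, N m; "eef_pos": TCP position; "tool_rot": TCP orientation; "contact_force": force on the tool from outside, world axes, zero at the start; "torque": the same for the moment, N m; "gripper_width": opening from 0.0 (shut) to 1.0 (fully open); "grasp_force": force on a finger pad.
Only numpy, scipy, OpenCV 4.12 (cv2) and the standard library are available. Lean on these libraries where they do the work, as an engineer would, in place of code of your own. Each camera call takes 0.05 s, during which the arm holds its last target. There are 200 camera calls.

## Task

Make up the two setting kits from the stock tray: in the white kit tray stand the orange-capped eyelet jar in the large compartment and the green-flanged punch and the brass anvil in the small compartments, one in each; in the blue kit tray stand the purple-lidded snap tub in the large compartment and the blue-flanged punch in either small one. Stand each thing upright on the tray's floor, set down and not dropped. Leave the white-flanged punch, the oil can and the screwdriver where they are.

Things in the scene. Friction and masses are not known exactly. Their poses are not given: they have to be found in the camera images.
- eyelet_jar: Clear jar of brass eyelets, 46 mm diameter to 60 mm height, then an orange ribbed screw cap, 47 mm (50 over its ribs); 80 mm tall in all; rigid, closed, 140 g. Round about z. Origin: centre of the underside, z up. Starts on the grey stock tray, whose floor is 4 mm above the bench. For the white tray's large compartment.
- snap_tub: Squat clear tub of steel snaps, 58 mm diameter, with a purple lid of 60 mm diameter from 36 to 48 mm height, 48 mm tall in all; rigid, closed, 120 g. Round about z. Origin: centre of the underside, z up. Starts on the grey stock tray, whose floor is 4 mm above the bench. For the blue tray's large compartment.
- green_punch: Upright press punch, 70 mm tall: green flange at the foot, 44 mm diameter, 12 mm thick; steel body, 26 mm diameter, from 12 to 58 mm height (grip here), its top end in the same colour; steel nose (a cone). 240 g. Round about z. Origin: centre of the underside, z up. Starts on the grey stock tray, whose floor is 4 mm above the bench. For a small compartment of the white tray.
- blue_punch: Upright press punch, 70 mm tall: blue flange at the foot, 44 mm diameter, 12 mm thick; steel body, 26 mm diameter, from 12 to 58 mm height (grip here), its top end in the same colour; steel nose (an 18 mm flat cup). 240 g. Round about z. Origin: centre of the underside, z up. Starts on the grey stock tray, whose floor is 4 mm above the bench. For a small compartment of the blue tray.
- white_punch: Upright press punch, 70 mm tall: white flange at the foot, 44 mm diameter, 12 mm thick; steel body, 26 mm diameter, from 12 to 58 mm height (grip here), its top end in the same colour; steel nose (a 12 mm pin). 240 g. Round about z. Origin: centre of the underside, z up. Starts on the grey stock tray, whose floor is 4 mm above the bench. Not wanted today: leave it on the stock tray.
- brass_anvil: Upright brass anvil, 46 mm tall: foot 44 mm diameter, 12 mm thick; body 30 mm diameter from 12 to 46 mm height (grip here), a dark ring on its top. 280 g. Round about z. Origin: centre of the underside, z up. Starts on the grey stock tray, whose floor is 4 mm above the bench. For the small compartment of the white tray that the green punch does not take.
- white_tray: White kit tray 166 x 149 mm, fixed, any yaw; walls 16 high, 3 thick, floor 3 thick. Origin: centre of underside, z up; x along the long side, from the large compartment to the small ones. Insides: large x -80..5, y -71.5..71.5 (centre -37.5, 0); small x 8..80, y 1.5..71.5 (centre 44, 36.5) and y -71.5..-1.5 (centre 44, -36.5), all mm. For the eyelet kit.
- blue_tray: Light blue kit tray 166 x 149 mm, fixed, any yaw; walls 16 high, 3 thick, floor 3 thick. Origin: centre of underside, z up; x along the long side, from the large compartment to the small ones. Insides: large x -80..5, y -71.5..71.5 (centre -37.5, 0); small x 8..80, y 1.5..71.5 (centre 44, 36.5) and y -71.5..-1.5 (centre 44, -36.5), all mm. For the snap kit; one small compartment stays empty.
- oil_can: Loose green oil can standing on the bench beyond the stock tray, 56 mm diameter, 116 mm tall with its steel cone and red spout; origin: centre of the underside, z up. A bystander: leave it.
- screwdriver: Loose screwdriver lying flat on the bench, roughly across, just beyond the stock tray as the robot sees it, about 200 mm long; red handle; origin on the bench under its middle, x towards its tip. A bystander: leave it.

How it is judged:
At the end, for the whole second after the job is handed in: White tray: eyelet jar in the large compartment, green punch and anvil one in each small one. Blue tray: snap tub in the large, blue punch in a small one. Each wholly inside its compartment, underside within 5 mm of the floor, upright within 0.12 rad, released, at rest (x of eyelet_jar in the frame of white_tray between -0.066 and -0.009 m and y of eyelet_jar in the frame of white_tray between -0.058 and 0.058 m and x of snap_tub in the frame of blue_tray between -0.056 and -0.019 m and y of snap_tub in the frame of blue_tray between -0.046 and 0.046 m and (((x of green_punch in the frame of white_tray between 0.024 and 0.064 m and y of green_punch in the frame of white_tray between 0.018 and 0.055 m) and (x of brass_anvil in the frame of white_tray between 0.024 and 0.064 m and y of brass_anvil in the frame of white_tray between -0.055 and -0.018 m)) or ((x of green_punch in the frame of white_tray between 0.024 and 0.064 m and y of green_punch in the frame of white_tray between -0.055 and -0.018 m) and (x of brass_anvil in the frame of white_tray between 0.024 and 0.064 m and y of brass_anvil in the frame of white_tray between 0.018 and 0.055 m))) and ((x of blue_punch in the frame of blue_tray between 0.024 and 0.064 m and y of blue_punch in the frame of blue_tray between 0.018 and 0.055 m) or (x of blue_punch in the frame of blue_tray between 0.024 and 0.064 m and y of blue_punch in the frame of blue_tray between -0.055 and -0.018 m)) and z of eyelet_jar in the frame of white_tray between -0.002 and 0.008 m and angle between each of eyelet_jar, snap_tub, green_punch, blue_punch, brass_anvil's own z axis and vertical below 0.12 rad and linear speed of each of eyelet_jar, snap_tub, green_punch, blue_punch, brass_anvil below 0.02 m/s and angular speed of each of eyelet_jar, snap_tub, green_punch, blue_punch, brass_anvil below 0.3 rad/s and z of snap_tub in the frame of blue_tray between -0.002 and 0.008 m and z of green_punch in the frame of white_tray between -0.002 and 0.008 m and z of blue_punch in the frame of blue_tray between -0.002 and 0.008 m and z of brass_anvil in the frame of white_tray between -0.002 and 0.008 m); the robot touches nothing.
It fails at once if a thing of the kits is dropped: it goes faster than 0.8 m/s while no finger touches it (a fall of over 30 mm) ((linear speed of eyelet_jar above 0.8 m/s and contact force between eyelet_jar and the fingers below 0.05 N) or (linear speed of snap_tub above 0.8 m/s and contact force between snap_tub and the fingers below 0.05 N) or (linear speed of green_punch above 0.8 m/s and contact force between green_punch and the fingers below 0.05 N) or (linear speed of blue_punch above 0.8 m/s and contact force between blue_punch and the fingers below 0.05 N) or (linear speed of brass_anvil above 0.8 m/s and contact force between brass_anvil and the fingers below 0.05 N)).
It fails at once if the white-flanged punch is shifted by more than 15 mm (distance of white_punch from where it was at the start of the episode above 0.015 m).
It fails at once if the oil can is shifted by more than 15 mm (distance of oil_can from where it was at the start of the episode above 0.015 m).
It fails at once if the screwdriver is shifted by more than 15 mm (distance of screwdriver from where it was at the start of the episode above 0.015 m).
It fails at once if the white-flanged punch or the oil can is tipped (angle between any of white_punch, oil_can's own z axis and vertical above 0.35 rad).
It also fails if it takes over 128 s, if anything falls off the work surface, if the arm or the gripper's body presses on something with over 40 N, if the wrist force passes 120 N, or if a joint passes its speed limit or range.

## Working session

There is one attempt and no reset: what is moved stays moved. The work goes in short steps, Python scripts to look and compute and a tool call to move; the robot and the scene stay as the last step left them, time stands still between calls to the robot, and variables do not carry over. Pictures are saved under pics/ and viewed, at most 14 in all, crops included, and the job is handed in when it is done.

Besides the shell and the picture viewer there is one more tool, called as name(argument=value, ...) on one line, values as JSON. jog_arm: Moves the arm, as the interface text tells. Scaled input: -1 to 1 covers 20 mm each way for a shift and 4 degrees each way for a turn. Its arguments: {"type":"object","properties":{"moves":{"type":"array"},"grip_force":{"type":"number"}},"required":["moves"]}

```bash
mkdir -p pics; ls
python3 - <<'E'
from station import *
import cv2
for n in ("scene","top"):
    c=read_camera(n); cv2.imwrite(f"pics/{n}0.png",c["color"]); print(n,{k:v for k,v in c.items() if k!="color"})
o=get_obs();print(o)
E
```

```text
pics
scene {'fx': 556.287572165616, 'fy': 556.287572165616, 'cx': 316.81319334114596, 'cy': 244.71857747826155, 'k1': -0.03820389462423482, 'rvec': array([ 2.05133124,  0.79644081, -0.41167998]), 'tvec': array([-0.47256452, -0.21582756,  1.4361204 ])}
top {'fx': 595.4721286106844, 'fy': 595.4721286106844, 'cx': 321.186051975015, 'cy': 234.06088219786832, 'k1': -0.10480002008081542, 'rvec': array([ 2.14912084, -2.16465499,  0.10476414]), 'tvec': array([0.01869045, 0.62568071, 1.15668023])}
{'t': 0.1, 'q': array([-1.30910253,  0.47775005,  0.02235192,  1.55633987, -0.01152042,
        1.10929995, -0.0831006 ]), 'joint_vel': array([-5.17006010e-04, -1.32632806e-05, -8.06288360e-04, -5.32029809e-04,
        6.00945503e-04, -1.30837066e-03,  5.12906406e-04]), 'joint_torque': array([ 4.87420286e-03, -5.97761929e+01,  1.61400665e+00, -2.81952631e+01,
        1.28659874e-02,  4.97328394e-03, -1.55047303e-05]), 'eef_pos': array([0.24377876, 0.62887285, 0.23040662]), 'tool_rot': array([-9.98522904e-05,  1.83844038e-01,  9.82955072e-01, -8.28560889e-04]), 'contact_force': array([-0.66850928, -0.8988805 ,  0.38742002]), 'torque': array([-0.00913722, -0.06507769, -0.015089  ]), 'grasp_force': 0.0, 'gripper_width': 1.0009908445266387}
```

View pics/scene0.png

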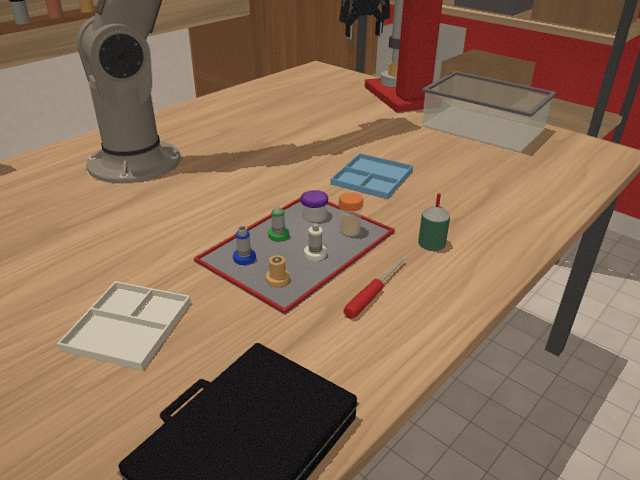

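View pics/top0.png

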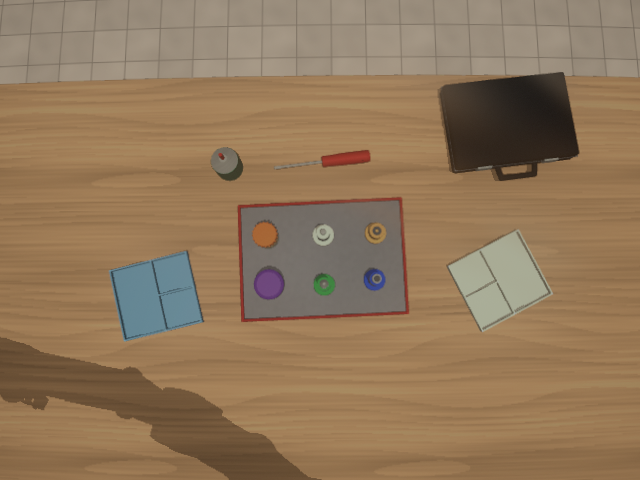

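The top view has x up and y left. The blue tray is at (157,295), with its small compartments on the right. The white tray is at (500,280), with its small compartments on the left. Stock: orange jar (265,235), purple tub (269,284), white punch (323,235), green punch (324,285), anvil (376,232), blue punch (375,280). The scene view shows all of them too.

```bash
cat > h.py <<'E'
import cv2, numpy as np
from station import *
def cam(n):
    c=read_camera(n); c["K"]=np.array([[c["fx"],0,c["cx"]],[0,c["fy"],c["cy"]],[0,0,1]]); c["D"]=np.array([c["k1"],0,0,0.])
    R,_=cv2.Rodrigues(c["rvec"]); c["R"]=R; c["C"]=-R.T@c["tvec"]; c["hsv"]=cv2.cvtColor(c["color"],cv2.COLOR_BGR2HSV); return c
def rays(c,px):
    u=cv2.undistortPoints(np.float64(px).reshape(-1,1,2),c["K"],c["D"])[:,0]
    return np.c_[u,np.ones(len(u))]@c["R"]
def onplane(c,px,z):
    d=rays(c,px); return c["C"]+d*((z-c["C"][2])/d[:,2])[:,None]
def tri(c1,p1,c2,p2):
    d1,d2=rays(c1,[p1])[0],rays(c2,[p2])[0]
    s=np.linalg.lstsq(np.c_[d1,-d2],c2["C"]-c1["C"],rcond=None)[0]
    a,b=c1["C"]+s[0]*d1,c2["C"]+s[1]*d2
    return (a+b)/2,np.linalg.norm(a-b)
def proj(c,P): return cv2.projectPoints(np.float64(P).reshape(-1,1,3),c["rvec"],c["tvec"],c["K"],c["D"])[0][:,0]
HSV=dict(orange=((5,170,90),(14,255,255)),purple=((130,80,40),(160,255,255)),green=((50,120,50),(75,255,255)),
 blue=((112,150,40),(128,255,255)),brass=((12,130,90),(22,255,255)),white=((15,0,120),(45,70,255)),lblue=((95,70,60),(111,255,255)))
def blobs(c,col,roi):
    m=cv2.inRange(c["hsv"],*map(np.array,HSV[col])); k=np.zeros_like(m); x0,y0,x1,y1=roi; k[y0:y1,x0:x1]=m[y0:y1,x0:x1]
    cs,_=cv2.findContours(k,cv2.RETR_EXTERNAL,cv2.CHAIN_APPROX_NONE); return sorted(cs,key=cv2.contourArea,reverse=True)
E
python3 - <<'E'
from h import *
np.set_printoptions(precision=4,suppress=True)
t,s=cam("top"),cam("scene")
T=dict(orange=((240,210,295,260),(335,190,370,212)),purple=((245,260,295,310),(295,185,335,210)),green=((305,265,345,305),(262,200,295,245)),
 blue=((355,260,395,300),(228,220,262,270)),brass=((358,215,395,250),(262,248,295,292)),white=((305,220,340,250),(300,220,330,265)))
for n,(a,b) in T.items():
    r=[]
    for c,roi in((t,a),(s,b)):
        cs=blobs(c,n,roi); print(n,[(int(cv2.contourArea(k)),cv2.boundingRect(k)) for k in cs[:3]])
        r.append(cs[0][:,0].astype(float))
    p1,p2=[np.array(cv2.minEnclosingCircle(np.float32(x))[0]) for x in r]
    P,e=tri(t,p1,s,p2); z={'orange':.084,'purple':.052}.get(n,.016)
    (cx,cy),rad=cv2.minEnclosingCircle(np.float32(onplane(t,r[0],z)[:,:2]))
    print('  tri',P,e,'plane',round(cx,4),round(cy,4),'rad',round(rad,4))
for n,a,b in(("lblue",(95,235,220,350),(320,145,425,205)),("white",(435,220,565,340),(50,270,200,375))):
    q=[]
    for c,roi in((t,a),(s,b)):
        h=cv2.convexHull(np.vstack([k for k in blobs(c,n,roi) if cv2.contourArea(k)>60]))
        q.append(h)
    w=onplane(t,q[0][:,0],.016)[:,:2]; R=cv2.minAreaRect(np.float32(w)); print(n,"rect",R)
    bx=cv2.boxPoints(R); P3=np.c_[bx,np.full(4,.016)]
    ap=cv2.approxPolyDP(q[1],6,True)[:,0]; ps=proj(s,P3); pt=proj(t,P3)
    for i in range(4):
        j=np.argmin(np.linalg.norm(ap-ps[i],axis=1)); print('  corner',bx[i],'top px',pt[i],'tri',*tri(t,pt[i],s,ap[j]),'px err',np.linalg.norm(ap[j]-ps[i]))
E
```

```text
orange [(398, (253, 223, 24, 24))]
orange [(328, (339, 193, 24, 18))]
  tri [0.621  0.1236 0.0682] 0.004420836817947699 plane 0.621 0.1235 rad 0.0232
purple [(658, (254, 269, 30, 30))]
purple [(356, (301, 190, 27, 18))]
  tri [0.5253 0.1176 0.0427] 0.0033904087081867364 plane 0.5262 0.1179 rad 0.0296
green [(286, (314, 275, 20, 20))]
green [(130, (269, 228, 20, 13)), (15, (272, 210, 12, 6))]
  tri [0.525  0.0091 0.006 ] 0.0027195761494619433 plane 0.5256 0.0101 rad 0.0203
blue [(61, (365, 271, 19, 19)), (0, (370, 278, 1, 2)), (0, (373, 273, 1, 1))]
blue [(158, (233, 249, 23, 16)), (22, (236, 232, 13, 7))]
  tri [ 0.5343 -0.0934  0.0072] 0.0032016631209226703 plane 0.5351 -0.0915 rad 0.0199
brass [(290, (365, 223, 20, 20))]
brass [(492, (266, 256, 23, 31))]
  tri [ 0.6286 -0.0957  0.0201] 0.003621977058683402 plane 0.6302 -0.0948 rad 0.0209
white [(354, (312, 224, 22, 22))]
white [(198, (303, 244, 25, 21)), (122, (304, 223, 20, 13)), (3, (305, 235, 4, 5))]
  tri [0.6268 0.0097 0.0049] 0.00406487413003012 plane 0.6271 0.011 rad 0.0232
lblue rect ((0.5044739842414856, 0.3543121516704559
[... 516 characters left out ...]
526 0.0105] 0.004659104816872013 px err 2.477366178329044
white rect ((0.5320565700531006, -0.3480474650859833), (0.15032465755939484, 0.16744975745677948), 26.644975662231445)
  corner [ 0.4273 -0.3069] top px [481.6955 331.9698] tri [ 0.4263 -0.3092  0.012 ] 0.0028635384989468497 px err 2.721181926830647
  corner [ 0.5024 -0.4566] top px [553.0601 293.515 ] tri [ 0.502  -0.459   0.0121] 0.0020267449443593937 px err 2.9298354820454082
  corner [ 0.6368 -0.3892] top px [518.0441 228.2016] tri [ 0.6379 -0.3936  0.0038] 0.0012421462495268516 px err 7.697872584891401
  corner [ 0.5617 -0.2395] top px [446.7667 265.5662] tri [ 0.5603 -0.2426  0.012 ] 0.005581763185231606 px err 3.984742938733297
```

Every measurement fits the sizes given: flange radius is about 20–23 mm, the trays come out at about 148×166 mm, and all reaches are 0.5–0.65 m. My first move goes towards the tub and turns the tool so its axes line up with the world's.

jog_arm(moves=[-0.6,-0.8,0,0,0,-0.66,1,-0.6,-0.8,0,0,0,-0.66,1,-0.6,-0.8,0,0,0,-0.66,1,-0.6,-0.8,0,0,0,-0.66,1,-0.6,-0.8,0,0,0,-0.66,1,-0.6,-0.8,0,0,0,-0.66,1,-0.6,-0.8,0,0,0,-0.66,1,-0.6,-0.8,0,0,0,-0.66,1], grip_force=40)

```text
t: 0.87
eef_pos: [0.3112, 0.484, 0.2312]
tool_rot: [-0.0, -0.001, 1.0, -0.0]
contact_force: [0.9, -0.2, -0.9]
gripper_width: 0.996
grasp_force: 0.0
```

jog_arm(moves=[-0.6,-1,0,0,0,0,1,-0.6,-1,0,0,0,0,1,-0.6,-1,0,0,0,0,1,-0.6,-1,0,0,0,0,1,-0.6,-1,0,0,0,0,1,-0.6,-1,0,0,0,0,1,-0.6,-1,0,0,0,0,1,-0.6,-1,0,0,0,0,1])

```text
t: 1.53
eef_pos: [0.4072, 0.3238, 0.2313]
tool_rot: [-0.0, 0.001, 1.0, -0.0]
contact_force: [0.4, 0.2, -0.2]
gripper_width: 0.999
grasp_force: 0.0
```

jog_arm(moves=[-0.6,-1,0.4,0,0,0,1,-0.6,-1,0.4,0,0,0,1,-0.6,-1,0.4,0,0,0,1,-0.6,-1,0.4,0,0,0,1,-0.6,-1,0.4,0,0,0,1,-0.6,-1,0.4,0,0,0,1,-0.6,-1,0.4,0,0,0,1,-0.6,-1,0.4,0,0,0,1])

```text
t: 2.2
eef_pos: [0.503, 0.1638, 0.1669]
tool_rot: [-0.0, 0.001, 1.0, -0.0]
contact_force: [-0.1, 1.1, 0.1]
gripper_width: 0.994
grasp_force: 0.0
```

jog_arm(moves=[-0.38,-0.77,0.4,0,0,0,1,-0.38,-0.77,0.4,0,0,0,1,-0.38,-0.77,0.4,0,0,0,1,0,0,0.8,0,0,0,1,0,0,0.8,0,0,0,1,0,0,0.8,0,0,0,1,0,0,0.8,0,0,0,1,0,0,0.8,0,0,0,1])

```text
t: 2.87
eef_pos: [0.5254, 0.1186, 0.0625]
tool_rot: [0.0, 0.001, 1.0, 0.0]
contact_force: [0.2, 0.1, 0.1]
gripper_width: 1.002
grasp_force: 0.0
```

Run:
```python
from h import *
a,b=cam("top")["color"],cam("scene")["color"]
cv2.imwrite("pics/a1.png",np.hstack([cv2.resize(a[180:340,200:360],(400,400)),cv2.resize(b[120:280,240:400],(400,400))]))
```

```text
(no output)
```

View pics/a1.png

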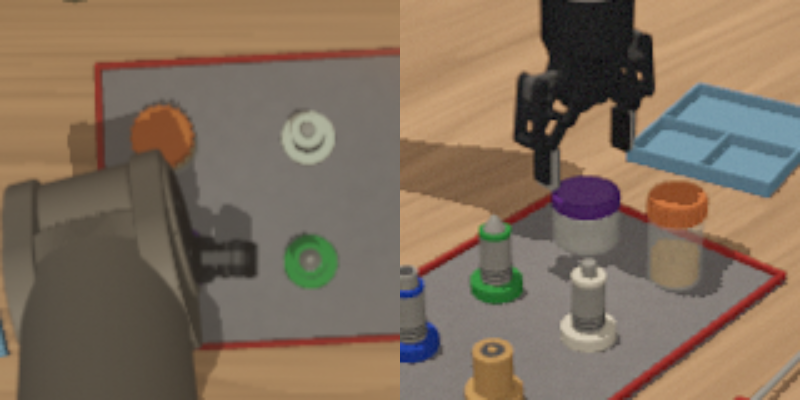

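The crop shows both fingers straddling the purple lid along y, with clearance to the green punch and the jar. Next I descend and close.

jog_arm(moves=[0,0,0.65,0,0,0,1,0,0,0.65,0,0,0,1,0,0,0.65,0,0,0,1,0,0,0,0,0,0,0,0,0,0,0,0,0,0,0,0,0,0,0,0,0,0,0,0,0,0,0,0,0,0,0,0,0,0,0])

```text
t: 3.63
eef_pos: [0.5262, 0.1188, 0.0254]
tool_rot: [0.001, 0.001, 1.0, 0.0]
contact_force: [0.2, -0.1, 3.8]
gripper_width: 0.686
grasp_force: 43.5
```

jog_arm(moves=[0,0,-0.5,0,0,0,0,0,0,-1,0,0,0,0,0,0,-1,0,0,0,0,0.1,0.5,-0.5,0,0,0,0,0.1,1,0,0,0,0,0,0.1,1,0,0,0,0,0,0.1,1,0,0,0,0,0,0.1,1,0,0,0,0,0])

```text
t: 4.3
eef_pos: [0.5149, 0.2106, 0.0848]
tool_rot: [0.0, 0.0, 1.0, 0.0]
contact_force: [0.8, -0.4, -1.5]
gripper_width: 0.685
grasp_force: 43.5
```

jog_arm(moves=[0.1,1,0,0,0,0,0,0.1,1,0,0,0,0,0,0.1,1,0,0,0,0,0,0.1,1,0,0,0,0,0,0.1,1,0,0,0,0,0,0.1,1,0,0,0,0,0,0.1,1,0,0,0,0,0,0.1,1,0,0,0,0,0])

```text
t: 4.97
eef_pos: [0.4985, 0.3706, 0.0845]
tool_rot: [-0.0, 0.0, 1.0, 0.0]
contact_force: [0.8, 0.4, -2.0]
gripper_width: 0.686
grasp_force: 43.5
```

jog_arm(moves=[0.07,0.5,0.3,0,0,0,0,0.08,0.5,0.3,0,0,0,0,0,0,0.7,0,0,0,0,0,0,0.6,0,0,0,0,0,0,0.5,0,0,0,0,0,0,0.3,0,0,0,0,0,0,0.2,0,0,0,0,0,0,0,0,0,0,0])

```text
t: 5.63
eef_pos: [0.4966, 0.3877, 0.0253]
tool_rot: [-0.001, 0.001, 1.0, -0.001]
contact_force: [-0.1, -0.6, -1.2]
gripper_width: 0.686
grasp_force: 43.5
```

Run:
```python
from h import *
a,b=cam("top")["color"],cam("scene")["color"]
cv2.imwrite("pics/a2.png",np.hstack([cv2.resize(a[220:380,80:240],(400,400)),cv2.resize(b[110:230,300:420],(400,400))]))
```

```text
(no output)
```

View pics/a2.png

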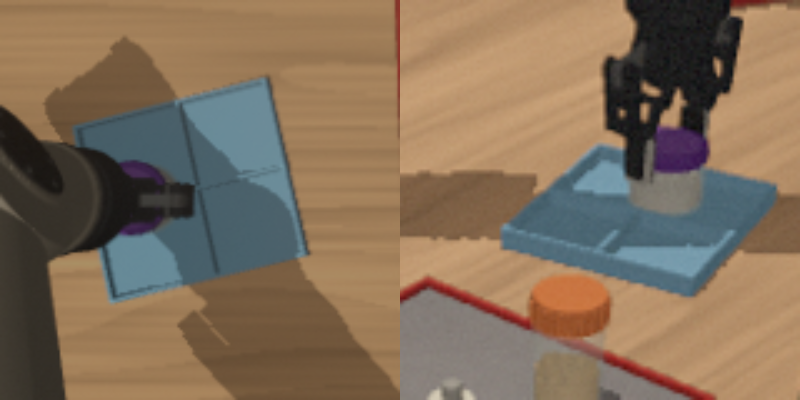

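The tub hangs just above the floor inside the large compartment, clear of the divider. Next I touch down, release and lift.

jog_arm(moves=[0,0,0.07,0,0,0,0,0,0,0,0,0,0,0.8,0,0,0,0,0,0,0.9,0,0,0,0,0,0,0.9,0,0,-0.5,0,0,0,0.9,0,0,-1,0,0,0,0.9,0,0,-1,0,0,0,0.9,0,-0.5,-1,0,0,0,0.9])

```text
t: 6.4
eef_pos: [0.4963, 0.3809, 0.0966]
tool_rot: [0.0, -0.001, 1.0, 0.001]
contact_force: [0.0, 1.0, 0.2]
gripper_width: 0.903
grasp_force: 0.0
```

jog_arm(moves=[0,-1,-0.8,0,0,0,0.9,-0.1,-1,-0.5,0,0,0,0.9,-0.1,-1,0,0,0,0,0.9,-0.1,-1,0,0,0,0,0.9,-0.1,-1,0,0,0,0,0.9,-0.1,-1,0,0,0,0,0.9,-0.1,-1,0,0,0,0,0.9,-0.1,-1,0,0,0,0,0.9])

```text
t: 7.07
eef_pos: [0.5108, 0.2178, 0.122]
tool_rot: [0.0, 0.001, 1.0, 0.0]
contact_force: [0.0, -0.5, 0.2]
gripper_width: 0.904
grasp_force: 0.0
```

jog_arm(moves=[-0.1,-1,0,0,0,0,0.7,-0.1,-1,0,0,0,0,0.7,-0.1,-1,0,0,0,0,0.7,-0.1,-1,0,0,0,0,0.7,-0.1,-1,0,0,0,0,0.7,-0.1,-1,0,0,0,0,0.7,-0.1,-1,0,0,0,0,0.7,-0.1,-1,0,0,0,0,0.7])

```text
t: 7.73
eef_pos: [0.5266, 0.0577, 0.1219]
tool_rot: [0.001, 0.001, 1.0, 0.0]
contact_force: [0.7, 0.6, 0.4]
gripper_width: 0.704
grasp_force: 0.0
```

jog_arm(moves=[-0.05,-0.95,0,0,0,0,0.7,-0.05,-0.95,0,0,0,0,0.7,-0.05,-0.95,0,0,0,0,0.7,-0.05,-0.95,0,0,0,0,0.7,-0.05,-0.95,0,0,0,0,0.7,-0.05,-0.95,0,0,0,0,0.7,-0.05,-0.9,0,0,0,0,0.7,-0.05,-0.9,0,0,0,0,0.7])

```text
t: 8.4
eef_pos: [0.5344, -0.0924, 0.1219]
tool_rot: [0.001, 0.001, 1.0, 0.0]
contact_force: [0.5, 0.5, 0.1]
gripper_width: 0.702
grasp_force: 0.0
```

jog_arm(moves=[0,0,0.7,0,0,0,0.7,0,0,1,0,0,0,0.7,0,0,0.3,0,0,0,0.7,0,0,0,0,0,0,0.7,0,0,0,0,0,0,0.7,0,0,0,0,0,0,0.7,0,0,0,0,0,0,0.7,0,0,0,0,0,0,0.7])

```text
t: 9.07
eef_pos: [0.5347, -0.0913, 0.0817]
tool_rot: [0.001, 0.0, 1.0, 0.0]
contact_force: [0.5, -0.4, -0.2]
gripper_width: 0.698
grasp_force: 0.0
```

Run:
```python
from h import *
t,s=cam("top"),cam("scene");a,b=t["color"],s["color"]
cv2.imwrite("pics/a3.png",np.hstack([cv2.resize(a[200:340,300:440],(400,400)),cv2.resize(b[170:290,200:320],(400,400))]))
o=get_obs()["eef_pos"]
for z in(0,-.03): print(proj(s,o+[0,0,z]))
for n,r in (("lblue",(0,0,1,1)),("purple",(100,240,200,350))):
    for k in blobs(t,n,r)[:1]: print(cv2.contourArea(k),cv2.minEnclosingCircle(np.float32(onplane(t,k[:,0],.051)[:,:2])))
```

```text
[[243.11321863 223.1803201 ]]
[[244.18838318 236.55936866]]
645.0 ((0.4987172484397888, 0.39161667227745056), 0.030230741947889328)
```

View pics/a3.png

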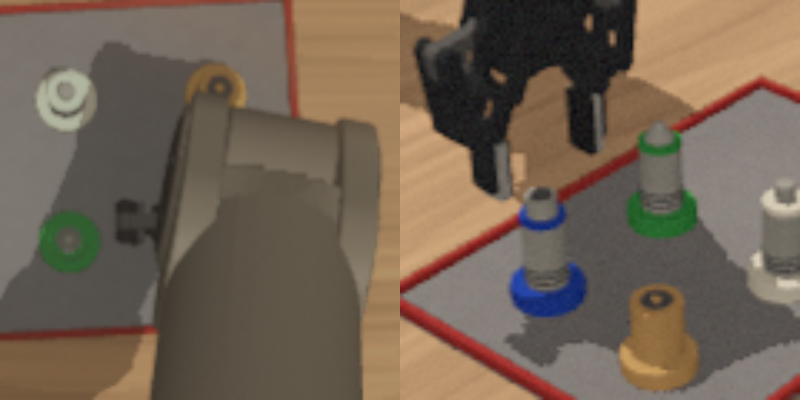

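The tub stands at (0.499, 0.392), inside its compartment. The projected TCP lies on the blue punch's axis (crop x 543 against 541). Next I descend and grip.

jog_arm(moves=[0,0,0.8,0,0,0,0.7,0,0,0.8,0,0,0,0.7,0,0,0.8,0,0,0,0.7,0,0,0.45,0,0,0,0.7,0,0,0,0,0,0,0,0,0,0,0,0,0,0,0,0,0,0,0,0,0,0,0,0,0,0,0,0], grip_force=60)

```text
t: 9.83
eef_pos: [0.5348, -0.0916, 0.0248]
tool_rot: [0.001, 0.001, 1.0, -0.0]
contact_force: [0.1, -0.8, 0.9]
gripper_width: 0.29
grasp_force: 58.9
```

jog_arm(moves=[0,0,0,0,0,0,0,0,0,0,0,0,0,0,0,0,-0.5,0,0,0,0,0,0,-1,0,0,0,0,0,0,-1,0,0,0,0,0,0,-1,0,0,0,0,0,0,-1,0,0,0,0,0,0,-0.5,0,0,0,0])

```text
t: 10.5
eef_pos: [0.5349, -0.0914, 0.1266]
tool_rot: [0.001, 0.001, 1.0, 0.0]
contact_force: [0.1, -0.5, -2.0]
gripper_width: 0.288
grasp_force: 59.0
```

jog_arm(moves=[-0.05,0.6,0,0,0,0,0,-0.05,1,0,0,0,0,0,-0.05,1,0,0,0,0,0,-0.05,1,0,0,0,0,0,-0.05,1,0,0,0,0,0,-0.05,1,0,0,0,0,0,-0.05,1,0,0,0,0,0,-0.05,1,0,0,0,0,0])

```text
t: 11.17
eef_pos: [0.541, 0.0628, 0.1226]
tool_rot: [-0.001, 0.0, 1.0, -0.0]
contact_force: [0.3, 0.2, -1.1]
gripper_width: 0.291
grasp_force: 59.0
```

jog_arm(moves=[-0.05,1,0,0,0,0,0,-0.05,1,0,0,0,0,0,-0.05,1,0,0,0,0,0,-0.05,1,0,0,0,0,0,-0.05,1,0,0,0,0,0,-0.05,1,0,0,0,0,0,-0.05,1,0,0,0,0,0,-0.05,1,0,0,0,0,0])

```text
t: 11.83
eef_pos: [0.5489, 0.2225, 0.1224]
tool_rot: [-0.001, 0.0, 1.0, -0.0]
contact_force: [0.4, -0.5, -1.6]
gripper_width: 0.294
grasp_force: 59.0
```

jog_arm(moves=[0,1,0,0,0,0,0,0,1,0,0,0,0,0,0,1,0,0,0,0,0,0,1,0,0,0,0,0,0,0.6,0,0,0,0,0,0,0.4,0.5,0,0,0,0,0,0,0.8,0,0,0,0,0,0,0.8,0,0,0,0])

```text
t: 12.5
eef_pos: [0.55, 0.321, 0.0804]
tool_rot: [-0.0, 0.0, 1.0, -0.0]
contact_force: [0.4, 0.1, -1.1]
gripper_width: 0.289
grasp_force: 59.1
```

jog_arm(moves=[0,0,0.7,0,0,0,0,0,0,0.7,0,0,0,0,0,0,0.6,0,0,0,0,0,0,0.4,0,0,0,0,0,0,0.25,0,0,0,0,0,0,0.1,0,0,0,0,0,0,0.07,0,0,0,0,0,0,0,0,0,0,0])

```text
t: 13.17
eef_pos: [0.5509, 0.3208, 0.0258]
tool_rot: [0.0, 0.001, 1.0, 0.0]
contact_force: [1.3, 0.4, -1.7]
gripper_width: 0.286
grasp_force: 59.1
```

jog_arm(moves=[0,0,0.1,0,0,0,0,0,0,0,0,0,0,0.35,0,0,0,0,0,0,0.6,0,0,0,0,0,0,0.6,0,0,-0.5,0,0,0,0.6,0,0,-1,0,0,0,0.6,0,0,-1,0,0,0,0.6,0,0,-1,0,0,0,0.6])

```text
t: 13.83
eef_pos: [0.5507, 0.3206, 0.0951]
tool_rot: [0.0, 0.001, 1.0, 0.0]
contact_force: [-0.4, 1.0, 0.7]
gripper_width: 0.599
grasp_force: 0.0
```

jog_arm(moves=[-0.4,-1,-1,0,0,0,0.9,-0.4,-1,-1,0,0,0,0.9,-0.4,-1,-0.5,0,0,0,0.9,-0.4,-1,0,0,0,0,0.9,-0.4,-1,0,0,0,0,0.9,-0.4,-1,0,0,0,0,0.9,-0.4,-1,0,0,0,0,0.9,-0.4,-1,0,0,0,0,0.9])

```text
t: 14.5
eef_pos: [0.6149, 0.1595, 0.1447]
tool_rot: [0.001, 0.001, 1.0, 0.0]
contact_force: [-0.0, 0.1, -0.1]
gripper_width: 0.9
grasp_force: 0.0
```

Run:
```python
from h import *
t,s=cam("top"),cam("scene");a,b=t["color"],s["color"]
cv2.imwrite("pics/a4.png",np.hstack([cv2.resize(a[220:380,80:240],(400,400)),cv2.resize(b[110:270,280:440],(400,400))]))
for k in blobs(t,"blue",(150,230,230,340))[:1]: print(cv2.contourArea(k),cv2.minEnclosingCircle(np.float32(onplane(t,k[:,0],.015)[:,:2])))
```

```text
2.0 ((0.5413489937782288, 0.3414589762687683), 0.004526874516159296)
```

View pics/a4.png

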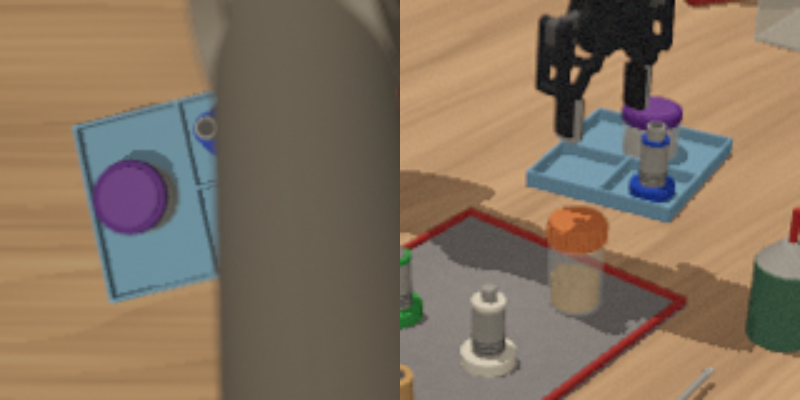

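The blue punch stands upright in the blue tray's small compartment and the tub is in the large one. Next is the jar.

jog_arm(moves=[-0.1,-0.6,0,0,0,0,0.9,-0.1,-0.6,0,0,0,0,0.9,-0.1,-0.6,0.2,0,0,0,0.9,0,0,0.5,0,0,0,0.9,0,0,0.5,0,0,0,0.9,0,0,0.3,0,0,0,0.9,0,0,0,0,0,0,0.9,0,0,0,0,0,0,0.9])

```text
t: 15.27
eef_pos: [0.6196, 0.1254, 0.1124]
tool_rot: [-0.001, -0.0, 1.0, -0.0]
contact_force: [0.3, 0.3, 0.6]
gripper_width: 0.894
grasp_force: 0.0
```

Run:
```python
from h import *
s=cam("scene");b=s["color"].copy()
o=get_obs()["eef_pos"];print(o)
for z in(.084,.064): cv2.circle(b,tuple(int(v) for v in proj(s,[o[0],o[1],z])[0]),1,(255,255,0),-1)
cv2.imwrite("pics/a5.png",cv2.resize(b[110:270,280:440],(500,500)))
```

```text
[0.62012939 0.12532502 0.11307685]
```

View pics/a5.png

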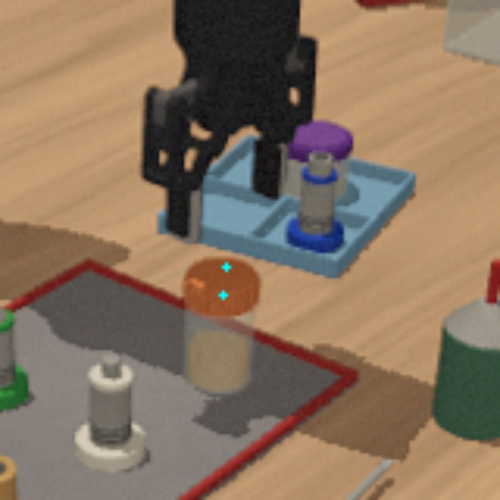

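The projected axis sits on the cap within about 2 px. I descend with a small shift in x.

jog_arm(moves=[-0.1,0,0.8,0,0,0,0.9,0,0,0.8,0,0,0,0.9,0,0,0.8,0,0,0,0.9,0,0,0.6,0,0,0,0.9,0,0,0.2,0,0,0,0.9,0,0,0,0,0,0,0,0,0,0,0,0,0,0,0,0,0,0,0,0,0], grip_force=50)

```text
t: 15.98
eef_pos: [0.6232, 0.1245, 0.0506]
tool_rot: [0.001, 0.001, 1.0, 0.0]
contact_force: [-0.5, 0.3, -0.2]
gripper_width: 0.537
grasp_force: 50.8
```

jog_arm(moves=[0,0,0,0,0,0,0,0,0,0,0,0,0,0,0,0,-0.3,0,0,0,0,0,0,-1,0,0,0,0,0,0,-1,0,0,0,0,0,0,-1,0,0,0,0,0,0,-1,0,0,0,0,0,0,-0.7,0,0,0,0])

```text
t: 16.65
eef_pos: [0.6228, 0.1247, 0.1518]
tool_rot: [0.001, 0.001, 1.0, 0.0]
contact_force: [0.3, 0.0, -0.9]
gripper_width: 0.536
grasp_force: 51.3
```

jog_arm(moves=[0.15,-0.6,0,0,0,0,0,0.15,-1,0,0,0,0,0,0.15,-1,0,0,0,0,0,0.15,-1,0,0,0,0,0,0.15,-1,0,0,0,0,0,0.15,-1,0,0,0,0,0,0.15,-1,0,0,0,0,0,0.15,-1,0,0,0,0,0])

```text
t: 17.32
eef_pos: [0.5967, -0.0295, 0.1485]
tool_rot: [-0.001, 0.001, 1.0, -0.0]
contact_force: [1.0, -0.7, -0.6]
gripper_width: 0.541
grasp_force: 51.3
```

jog_arm(moves=[0.15,-1,0,0,0,0,0,0.15,-1,0,0,0,0,0,0.15,-1,0,0,0,0,0,0.15,-1,0,0,0,0,0,0.15,-1,0,0,0,0,0,0.15,-1,0,0,0,0,0,0.15,-1,0,0,0,0,0,0.15,-1,0,0,0,0,0])

```text
t: 17.98
eef_pos: [0.5723, -0.1891, 0.1485]
tool_rot: [-0.001, 0.001, 1.0, 0.0]
contact_force: [0.7, -0.2, -1.6]
gripper_width: 0.544
grasp_force: 51.3
```

jog_arm(moves=[0.15,-1,0,0,0,0,0,0.15,-1,0,0,0,0,0,0.15,-1,0,0,0,0,0,0.15,-1,0,0,0,0,0,0.15,-1,0,0,0,0,0,0.15,-1,0,0,0,0,0,0.15,-1,0,0,0,0,0,0.15,-0.8,0,0,0,0,0])

```text
t: 18.65
eef_pos: [0.5477, -0.3456, 0.1484]
tool_rot: [-0.001, 0.001, 1.0, -0.0]
contact_force: [0.1, 0.2, 0.1]
gripper_width: 0.536
grasp_force: 51.3
```

jog_arm(moves=[0,-0.9,0.3,0,0,0,0,0,-0.9,0.3,0,0,0,0,0,0,1,0,0,0,0,0,0,1,0,0,0,0,0,0,1,0,0,0,0,0,0,0.7,0,0,0,0,0,0,0.35,0,0,0,0,0,0,0,0,0,0,0])

```text
t: 19.32
eef_pos: [0.5481, -0.3788, 0.0543]
tool_rot: [-0.002, 0.001, 1.0, 0.001]
contact_force: [0.1, 0.3, -0.4]
gripper_width: 0.538
grasp_force: 51.3
```

Run:
```python
from h import *
t,s=cam("top"),cam("scene");a,b=t["color"],s["color"]
cv2.imwrite("pics/a6.png",np.hstack([cv2.resize(a[210:350,420:560],(400,400)),cv2.resize(b[230:390,50:210],(400,400))]))
print(get_obs()["eef_pos"],get_obs()["contact_force"])
```

```text
[ 0.54983505 -0.37975519  0.05685762] [ 0.30365608 -0.48287815 -1.15817124]
```

View pics/a6.png

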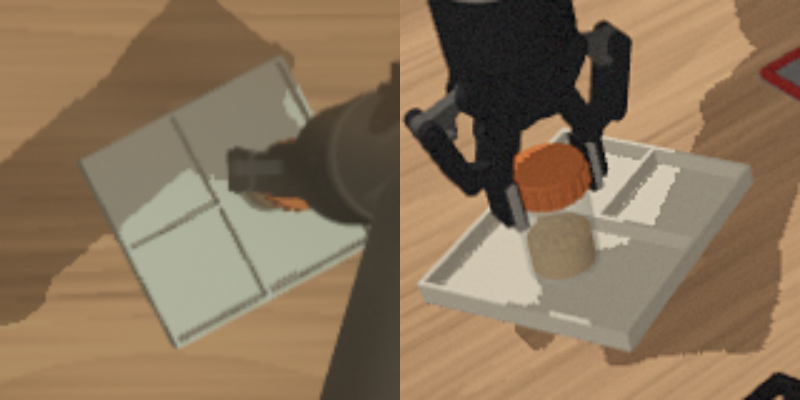

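The jar hangs a few mm above the floor in the large compartment. I lower it gently.

jog_arm(moves=[0,0,0.05,0,0,0,0,0,0,0.05,0,0,0,0,0,0,0.05,0,0,0,0,0,0,0.05,0,0,0,0,0,0,0,0,0,0,0,0,0,0,0,0,0,0,0,0,0,0,0,0,0,0,0,0,0,0,0,0])

```text
t: 20.08
eef_pos: [0.5498, -0.3794, 0.0525]
tool_rot: [0.0, 0.001, 1.0, 0.0]
contact_force: [0.6, -0.3, -0.7]
gripper_width: 0.535
grasp_force: 51.3
```

jog_arm(moves=[0,0,0.05,0,0,0,0,0,0,0.05,0,0,0,0,0,0,0.05,0,0,0,0,0,0,0.03,0,0,0,0,0,0,0,0,0,0,0,0,0,0,0,0,0,0,0,0,0,0,0,0,0,0,0,0,0,0,0,0])

```text
t: 20.75
eef_pos: [0.55, -0.3795, 0.0495]
tool_rot: [0.0, 0.001, 1.0, -0.0]
contact_force: [-1.2, 0.9, 5.1]
gripper_width: 0.541
grasp_force: 51.3
```

jog_arm(moves=[0,0,0,0,0,0,0.65,0,0,0,0,0,0,0.8,0,0,0,0,0,0,0.8,0,0,-0.5,0,0,0,0.8,0,0,-1,0,0,0,0.8,0,0,-1,0,0,0,0.8,0,0,-1,0,0,0,0.8,0.05,0.6,-0.5,0,0,0,0.7])

```text
t: 21.42
eef_pos: [0.5493, -0.3707, 0.1323]
tool_rot: [0.002, 0.002, 1.0, -0.002]
contact_force: [0.5, -0.5, 0.9]
gripper_width: 0.705
grasp_force: 0.0
```

jog_arm(moves=[0.05,1,0,0,0,0,0.7,0.05,1,0,0,0,0,0.7,0.05,1,0,0,0,0,0.7,0.05,1,0,0,0,0,0.7,0.05,1,0,0,0,0,0.7,0.05,1,0,0,0,0,0.7,0.05,1,0,0,0,0,0.7,0.05,1,0,0,0,0,0.7])

```text
t: 22.08
eef_pos: [0.5405, -0.2054, 0.1289]
tool_rot: [-0.0, 0.0, 1.0, 0.0]
contact_force: [1.0, -0.2, 0.0]
gripper_width: 0.701
grasp_force: 0.0
```

jog_arm(moves=[0.1,1,0,0,0,0,0.7,0.1,1,0,0,0,0,0.7,0.1,1,0,0,0,0,0.7,0.1,1,0,0,0,0,0.7,0.1,1,0,0,0,0,0.7,0.1,1,0,0,0,0,0.7,0.1,1,0,0,0,0,0.7,0.1,1,0,0,0,0,0.7])

```text
t: 22.75
eef_pos: [0.5243, -0.0456, 0.129]
tool_rot: [-0.0, 0.0, 1.0, 0.0]
contact_force: [-0.0, -0.5, -0.0]
gripper_width: 0.698
grasp_force: 0.0
```

Run:
```python
from h import *
t,s=cam("top"),cam("scene");a,b=t["color"],s["color"]
cv2.imwrite("pics/a7.png",np.hstack([cv2.resize(a[210:350,420:560],(400,400)),cv2.resize(b[230:390,50:210],(400,400))]))
for n,r,z in (("orange",(450,230,560,330),.083),("green",(305,265,345,305),.016)):
    for k in blobs(t,n,r)[:1]: print(n,cv2.contourArea(k),cv2.minEnclosingCircle(np.float32(onplane(t,k[:,0],z)[:,:2])))
```

```text
green 6.5 ((0.510562002658844, 0.018602948635816574), 0.0055222176015377045)
```

View pics/a7.png

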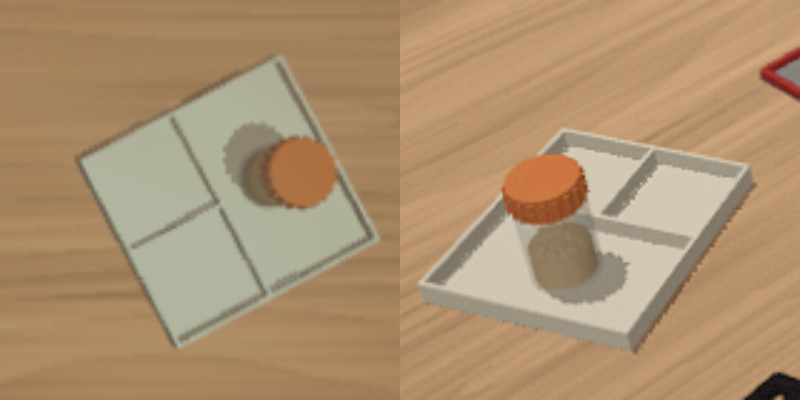

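The jar stands upright in the large compartment. Next is the green punch.

jog_arm(moves=[0,1,0,0,0,0,0.7,0,1,0,0,0,0,0.7,-0.05,0.75,0,0,0,0,0.7,0,0,0.5,0,0,0,0.7,0,0,0.8,0,0,0,0.7,0,0,0.7,0,0,0,0.7,0,0,0.3,0,0,0,0.7,0,0,0,0,0,0,0.7])

```text
t: 23.52
eef_pos: [0.5247, 0.0065, 0.0813]
tool_rot: [-0.002, 0.001, 1.0, -0.0]
contact_force: [-0.1, 0.3, 0.6]
gripper_width: 0.7
grasp_force: 0.0
```

Run:
```python
from h import *
s=cam("scene");b=s["color"].copy()
o=get_obs()["eef_pos"];print(o)
for z in(.074,.062,.016): cv2.circle(b,tuple(int(round(v)) for v in proj(s,[o[0],o[1],z])[0]),0,(255,0,255),-1)
cv2.imwrite("pics/a8.png",cv2.resize(b[150:270,220:340],(500,500),interpolation=0))
```

```text
[0.52548133 0.00670121 0.08224   ]
```

View pics/a8.png

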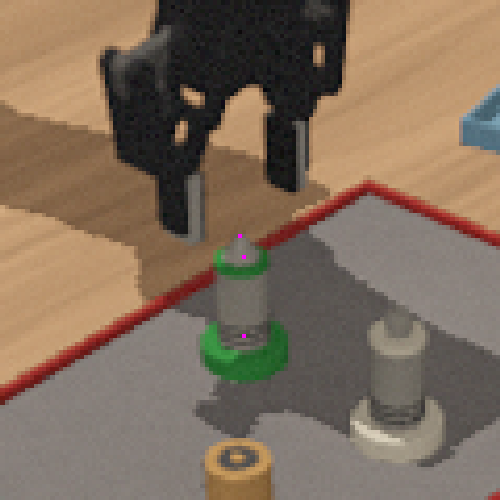

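Each axis dot lies on the green punch's axis, so I descend and grip.

jog_arm(moves=[0,0.1,0.8,0,0,0,0.7,0,0,0.8,0,0,0,0.7,0,0,0.8,0,0,0,0.7,0,0,0.45,0,0,0,0.7,0,0,0,0,0,0,0,0,0,0,0,0,0,0,0,0,0,0,0,0,0,0,0,0,0,0,0,0], grip_force=60)

```text
t: 24.23
eef_pos: [0.5272, 0.0094, 0.027]
tool_rot: [0.001, 0.001, 1.0, 0.0]
contact_force: [-0.2, -0.7, 2.4]
gripper_width: 0.288
grasp_force: 58.9
```

jog_arm(moves=[0,0,0,0,0,0,0,0,0,0,0,0,0,0,0,0,-0.5,0,0,0,0,0,0,-1,0,0,0,0,0,0,-1,0,0,0,0,0,0,-1,0,0,0,0,0,0,-0.5,0,0,0,0,0,0,0,0,0,0,0])

```text
t: 24.9
eef_pos: [0.5277, 0.01, 0.1083]
tool_rot: [0.002, 0.001, 1.0, 0.0]
contact_force: [0.5, -0.8, -2.8]
gripper_width: 0.288
grasp_force: 59.0
```

jog_arm(moves=[-0.05,-0.6,0,0,0,0,0,-0.05,-1,0,0,0,0,0,-0.05,-1,0,0,0,0,0,-0.05,-1,0,0,0,0,0,-0.05,-1,0,0,0,0,0,-0.05,-1,0,0,0,0,0,-0.05,-1,0,0,0,0,0,-0.05,-1,0,0,0,0,0])

```text
t: 25.57
eef_pos: [0.5325, -0.1442, 0.1042]
tool_rot: [-0.002, 0.001, 1.0, 0.0]
contact_force: [-0.1, 1.4, -2.0]
gripper_width: 0.287
grasp_force: 59.1
```

jog_arm(moves=[-0.05,-1,0,0,0,0,0,-0.05,-1,0,0,0,0,0,-0.05,-1,0,0,0,0,0,-0.05,-1,0,0,0,0,0,-0.05,-1,0,0,0,0,0,-0.05,-1,0,0,0,0,0,-0.1,-1,0,0,0,0,0,-0.1,-0.5,0,0,0,0,0])

```text
t: 26.23
eef_pos: [0.5417, -0.2962, 0.1042]
tool_rot: [-0.001, 0.002, 1.0, -0.0]
contact_force: [-0.2, -1.1, -2.5]
gripper_width: 0.289
grasp_force: 59.2
```

jog_arm(moves=[-0.15,0.2,0.4,0,0,0,0,0,0,0.8,0,0,0,0,0,0,0.8,0,0,0,0,0,0,0.8,0,0,0,0,0,0,0.6,0,0,0,0,0,0,0.3,0,0,0,0,0,0,0.1,0,0,0,0,0,0,0,0,0,0,0])

```text
t: 26.9
eef_pos: [0.5467, -0.2879, 0.0293]
tool_rot: [-0.0, 0.0, 1.0, 0.0]
contact_force: [-0.3, -0.6, -2.3]
gripper_width: 0.289
grasp_force: 59.2
```

jog_arm(moves=[0,0,0.03,0,0,0,0,0,0,0.03,0,0,0,0,0,0,0.03,0,0,0,0,0,0,0,0,0,0,0,0,0,0,0,0,0,0,0,0,0,0,0,0,0,0,0,0,0,0,0,0,0,0,0,0,0,0,0])

```text
t: 27.57
eef_pos: [0.5469, -0.2884, 0.0281]
tool_rot: [0.0, 0.001, 1.0, -0.0]
contact_force: [0.3, -0.3, -1.9]
gripper_width: 0.285
grasp_force: 59.2
```

Run:
```python
from h import *
t,s=cam("top"),cam("scene");a,b=t["color"],s["color"]
cv2.imwrite("pics/a9.png",np.hstack([cv2.resize(a[210:350,420:560],(400,400)),cv2.resize(b[230:390,50:210],(400,400))]))
```

```text
(no output)
```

View pics/a9.png

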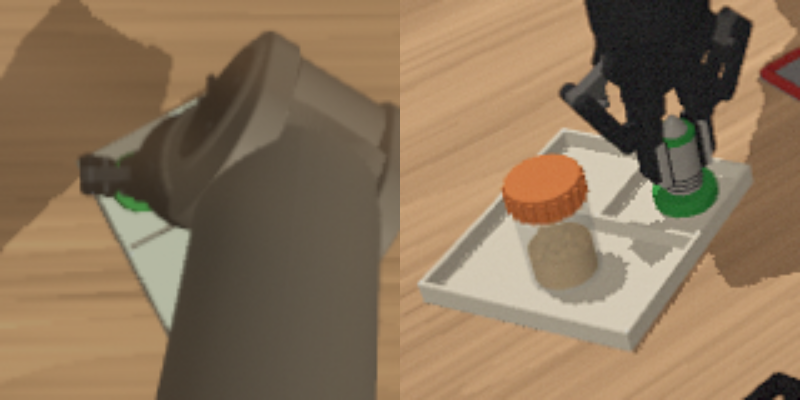

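The punch hovers over its compartment, about 4 mm towards the outer corner. I nudge it inwards and set it down.

jog_arm(moves=[0.05,-0.25,0,0,0,0,0,0,0,0.05,0,0,0,0,0,0,0.05,0,0,0,0,0,0,0.04,0,0,0,0,0,0,0.03,0,0,0,0,0,0,0,0,0,0,0,0,0,0,0,0,0,0,0,0,0,0,0,0,0])

```text
t: 28.33
eef_pos: [0.5457, -0.2942, 0.026]
tool_rot: [0.0, 0.001, 1.0, -0.0]
contact_force: [-3.7, 0.8, 10.5]
gripper_width: 0.283
grasp_force: 60.4
```

jog_arm(moves=[0,0,-0.03,0,0,0,0.35,0,0,0,0,0,0,0.55,0,0,0,0,0,0,0.55,0,0,-0.5,0,0,0,0.55,0,0,-1,0,0,0,0.55,0,0,-1,0,0,0,0.55,0,0,-1,0,0,0,0.55,0,0.2,-1,0,0,0,0.7])

```text
t: 29.0
eef_pos: [0.5457, -0.2903, 0.1169]
tool_rot: [0.0, 0.001, 1.0, -0.0]
contact_force: [1.1, -0.8, 0.8]
gripper_width: 0.671
grasp_force: 0.0
```

jog_arm(moves=[-0.5,1,0,0,0,0,0.7,-0.5,1,0,0,0,0,0.7,-0.5,1,0,0,0,0,0.7,-0.5,1,0,0,0,0,0.7,-0.5,1,0,0,0,0,0.7,-0.5,1,0,0,0,0,0.7,-0.5,1,0,0,0,0,0.7,-0.5,1,0,0,0,0,0.7])

```text
t: 29.67
eef_pos: [0.6266, -0.1284, 0.116]
tool_rot: [0.0, 0.001, 1.0, -0.0]
contact_force: [-0.5, -0.2, -0.5]
gripper_width: 0.699
grasp_force: 0.0
```

jog_arm(moves=[-0.1,0.85,0,0,0,0,0.7,0,0.8,0,0,0,0,0.7,0,0,0.6,0,0,0,0.7,0,0,0.8,0,0,0,0.7,0,0,0.6,0,0,0,0.7,0,0,0.3,0,0,0,0.7,0,0,0,0,0,0,0.7,0,0,0,0,0,0,0.7])

```text
t: 30.33
eef_pos: [0.6278, -0.0973, 0.069]
tool_rot: [-0.0, 0.001, 1.0, -0.0]
contact_force: [0.4, 0.9, 0.6]
gripper_width: 0.707
grasp_force: 0.0
```

Run:
```python
from h import *
t,s=cam("top"),cam("scene");a,b=t["color"],s["color"].copy()
o=get_obs()["eef_pos"];print(o)
for z in(.05,.016): cv2.circle(b,tuple(int(round(v)) for v in proj(s,[o[0],o[1],z])[0]),0,(255,0,255),-1)
cv2.imwrite("pics/a10.png",np.hstack([cv2.resize(b[180:300,220:340],(400,400),interpolation=0),cv2.resize(s["color"][230:390,50:210],(400,400))]))
k=blobs(t,"green",(430,230,560,340))
if k: print(cv2.contourArea(k[0]),cv2.minEnclosingCircle(np.float32(onplane(t,k[0][:,0],.015)[:,:2])))
```

```text
[ 0.62858104 -0.09706957  0.06989656]
64.0 ((0.5421204566955566, -0.28866565227508545), 0.020077470690011978)
```

View pics/a10.png

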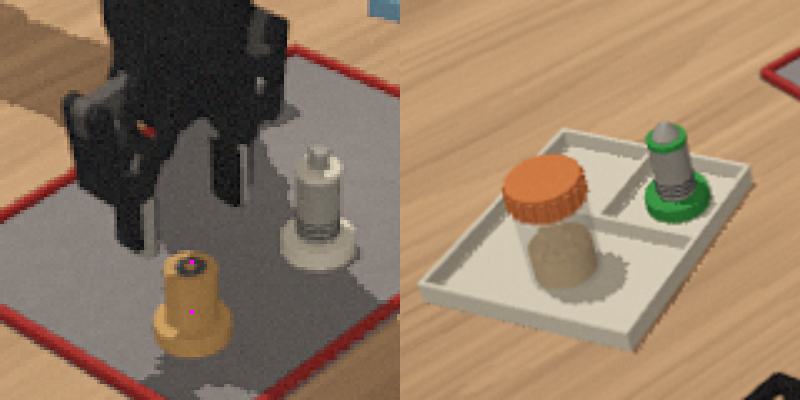

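The green punch and jar stand upright in the white tray, and the TCP axis is centred on the anvil. Next I descend and grip.

jog_arm(moves=[0,0,0.7,0,0,0,0.7,0,0,0.7,0,0,0,0.7,0,0,0.6,0,0,0,0.7,0,0,0.4,0,0,0,0.7,0,0,0,0,0,0,0,0,0,0,0,0,0,0,0,0,0,0,0,0,0,0,0,0,0,0,0,0], grip_force=70)

```text
t: 31.1
eef_pos: [0.6282, -0.0965, 0.0215]
tool_rot: [0.0, 0.001, 1.0, -0.0]
contact_force: [-0.2, 0.0, -3.5]
gripper_width: 0.329
grasp_force: 69.1
```

jog_arm(moves=[0,0,0,0,0,0,0,0,0,0,0,0,0,0,0,0,-0.5,0,0,0,0,0,0,-1,0,0,0,0,0,0,-1,0,0,0,0,0,0,-1,0,0,0,0,0,0,-0.5,0,0,0,0,0,0,0,0,0,0,0])

```text
t: 31.77
eef_pos: [0.63, -0.0968, 0.1045]
tool_rot: [0.003, 0.001, 1.0, -0.0]
contact_force: [0.4, -0.5, -2.6]
gripper_width: 0.327
grasp_force: 69.3
```

jog_arm(moves=[0.9,-0.6,0,0,0,0,0,0.9,-0.6,0,0,0,0,0,0.9,-0.6,0,0,0,0,0,0.9,-0.6,0,0,0,0,0,0.9,-0.6,0,0,0,0,0,0.9,-0.6,0,0,0,0,0,0.9,-0.6,0,0,0,0,0,0.9,-0.6,0,0,0,0,0])

```text
t: 32.43
eef_pos: [0.4823, -0.1925, 0.1004]
tool_rot: [-0.001, 0.0, 1.0, 0.0]
contact_force: [0.8, -1.0, -3.9]
gripper_width: 0.332
grasp_force: 69.4
```

jog_arm(moves=[0.1,-0.9,0,0,0,0,0,0.1,-0.9,0,0,0,0,0,0.1,-0.9,0,0,0,0,0,0,-0.9,0,0,0,0,0,0,-0.9,0,0,0,0,0,0,-0.9,0,0,0,0,0,0,-0.7,0,0,0,0,0,0,-0.4,0,0,0,0,0])

```text
t: 33.1
eef_pos: [0.477, -0.3241, 0.1007]
tool_rot: [-0.0, 0.002, 1.0, -0.0]
contact_force: [0.2, -0.3, -4.0]
gripper_width: 0.332
grasp_force: 69.5
```

jog_arm(moves=[-0.1,0,0.4,0,0,0,0,0,0,0.8,0,0,0,0,0,0,0.8,0,0,0,0,0,0,0.8,0,0,0,0,0,0,0.6,0,0,0,0,0,0,0.3,0,0,0,0,0,0,0.1,0,0,0,0,0,0,0,0,0,0,0])

```text
t: 33.77
eef_pos: [0.4798, -0.3218, 0.0249]
tool_rot: [-0.0, 0.0, 1.0, 0.0]
contact_force: [0.9, -0.0, -4.0]
gripper_width: 0.33
grasp_force: 69.5
```

Run:
```python
from h import *
t,s=cam("top"),cam("scene");a,b=t["color"],s["color"]
cv2.imwrite("pics/a11.png",np.hstack([cv2.resize(a[210:350,420:560],(400,400)),cv2.resize(b[230:390,50:210],(400,400))]))
print(get_obs()["eef_pos"])
```

```text
[ 0.48038916 -0.32248159  0.02588481]
```

View pics/a11.png

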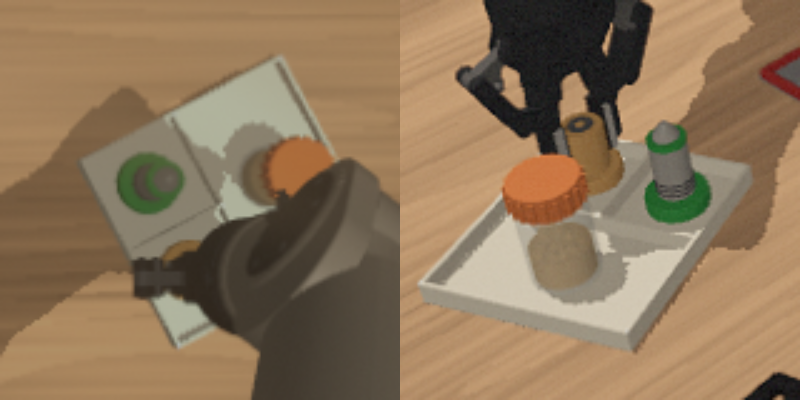

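The green punch is well inside, and the anvil hovers over its own compartment (tray coordinates about 0.046, 0.035). I set it down gently.

jog_arm(moves=[0,-0.05,0.05,0,0,0,0,0,0,0.05,0,0,0,0,0,0,0.04,0,0,0,0,0,0,0.04,0,0,0,0,0,0,0.03,0,0,0,0,0,0,0,0,0,0,0,0,0,0,0,0,0,0,0,0,0,0,0,0,0])

```text
t: 34.53
eef_pos: [0.4798, -0.3233, 0.0211]
tool_rot: [-0.0, 0.001, 1.0, 0.0]
contact_force: [0.5, 0.9, -4.1]
gripper_width: 0.326
grasp_force: 69.5
```

jog_arm(moves=[0,0,0.04,0,0,0,0,0,0,0.04,0,0,0,0,0,0,0,0,0,0,0,0,0,0,0,0,0,0,0,0,0,0,0,0,0,0,0,0,0,0,0,0,0,0,0,0,0,0,0,0,0,0,0,0,0,0])

```text
t: 35.2
eef_pos: [0.48, -0.3234, 0.0202]
tool_rot: [0.0, 0.001, 1.0, 0.0]
contact_force: [-2.1, 1.5, 6.1]
gripper_width: 0.333
grasp_force: 70.6
```

jog_arm(moves=[0,0,-0.03,0,0,0,0.38,0,0,0,0,0,0,0.55,0,0,0,0,0,0,0.55,0,0,-0.5,0,0,0,0.55,0,0,-1,0,0,0,0.55,0,0,-1,0,0,0,0.55,0,0,-1,0,0,0,0.55,0,0,-1,0,0,0,0.55])

```text
t: 35.87
eef_pos: [0.4798, -0.3234, 0.1117]
tool_rot: [0.0, 0.001, 1.0, -0.0]
contact_force: [-0.2, 0.9, 0.5]
gripper_width: 0.548
grasp_force: 0.0
```

jog_arm(moves=[0,1,-0.5,0,0,0,0.55,0,1,-0.5,0,0,0,0.55,0,1,0,0,0,0,0.55,0,1,0,0,0,0,0.55,0,1,0,0,0,0,0.55,0,1,0,0,0,0,0.55,0,1,0,0,0,0,0.55,0,1,0,0,0,0,0.55])

```text
t: 36.53
eef_pos: [0.4801, -0.1625, 0.1309]
tool_rot: [0.0, 0.001, 1.0, -0.0]
contact_force: [-0.2, 0.0, -0.1]
gripper_width: 0.553
grasp_force: 0.0
```

jog_arm(moves=[0,1,0,0,0,0,0.55,0,1,0,0,0,0,0.55,0,1,0,0,0,0,0.55,0,1,0,0,0,0,0.55,0,1,0,0,0,0,0.55,0,0.5,0,0,0,0,0.55,0,0,0,0,0,0,0.55,0,0,0,0,0,0,0.55])

```text
t: 37.2
eef_pos: [0.4803, -0.0536, 0.1305]
tool_rot: [0.0, 0.0, 1.0, -0.0]
contact_force: [-0.0, -0.1, 0.6]
gripper_width: 0.553
grasp_force: 0.0
```

Run:
```python
from h import *
t,s=cam("top"),cam("scene");a,b=t["color"],s["color"]
A=cv2.resize(a[220:360,90:570],(800,233)); B=np.hstack([cv2.resize(b[240:380,50:210],(400,350)),cv2.resize(b[130:270,300:460],(400,350))])
cv2.imwrite("pics/a12.png",np.vstack([A,B]))
f={"w":((.532,-.348),(-.448,.894)),"b":((.5045,.354),(.237,-.971))}
for n,r,z,f_ in (("orange",(450,230,560,330),.083,"w"),("green",(430,230,560,340),.015,"w"),("brass",(440,230,560,340),.015,"w"),("purple",(100,240,200,350),.051,"b"),("blue",(140,230,230,340),.015,"b")):
    k=max(blobs(t,n,r),key=len); c,rad=cv2.minEnclosingCircle(np.float32(onplane(t,k[:,0],z)[:,:2]))
    o,x=map(np.array,f[f_]); d=np.array(c)-o; print(n,np.round(c,4),round(rad,4),"tray",np.round([d@x,d@[-x[1],x[0]]],4))
```

```text
Traceback (most recent call last):
ValueError: max() iterable argument is empty
```

View pics/a12.png

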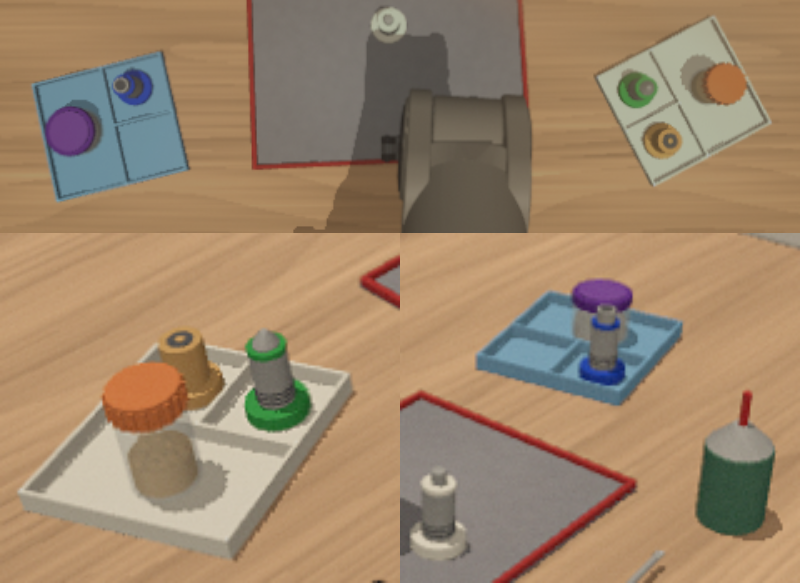

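All five things stand upright in their compartments: the jar, green punch and anvil in the white tray, and the tub and blue punch in the blue tray. The white punch and oil can look undisturbed, and the gripper is clear.

```bash
python3 -c "
from station import *
print(hand_in())"
```

```text
the job is handed in; nothing more can be done
None
```

Both kits are made up and handed in at about 37 s, but no verdict came back; the last pictures show all five things upright in their compartments, and the white punch, oil can and screwdriver were never touched.

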